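# Fill the leg tin

## Task

Take the three long round legs out of the leaning rack and pack them into the tin with the short ones, so that all seven stand upright on its floor, one in the middle and six round it. Lower each leg in gently rather than dropping it, keep the short legs in the tin, and leave the sanding block, glue bottle and putty can alone.

Things in the scene. Friction and masses are not known exactly. Their poses are not given: they have to be found in the camera images.
- tin: open round steel tin with hoops round it, standing fast on the bench. Outer diameter 140 mm, inner diameter 136 mm, height 110 mm, floor 4 mm thick. Origin: centre of its underside; z up. Seven 40 mm round legs just fit in it, one in the middle and six round it, with about 4 mm to spare on each side; it starts with one short leg in the middle and three near the wall about 120 degrees apart, leaving three gaps
- rack: low plywood rack fixed to the bench, 236 mm wide (its y), base 140 mm deep (its x), about 120 mm high; a sloping back board and a foot ledge carry three long legs side by side, 78 mm apart, each between low ribs that reach 92 mm up the leg from its foot. The legs lean 26 degrees (0.45 rad) from vertical, their tops towards the rack's -x. Origin: centre of its underside
- leg0_mid (a point): long round wooden leg, 40 mm diameter, 175 mm long, 140 g or so, loose, starting in the rack at its -y end. The point is on its axis half-way up (87.5 mm from either end); z along the axis towards its top; foot chamfered 4 mm. Gripped with the fingertips no more than 55 mm below its top, the fingers stay above the tin and the short legs when it stands on the tin's floor
- leg1_mid (a point): long round wooden leg, 40 mm diameter, 175 mm long, 140 g or so, loose, starting in the rack at its middle. The point is on its axis half-way up (87.5 mm from either end); z along the axis towards its top; foot chamfered 4 mm. Gripped with the fingertips no more than 55 mm below its top, the fingers stay above the tin and the short legs when it stands on the tin's floor
- leg2_mid (a point): long round wooden leg, 40 mm diameter, 175 mm long, 140 g or so, loose, starting in the rack at its +y end. The point is on its axis half-way up (87.5 mm from either end); z along the axis towards its top; foot chamfered 4 mm. Gripped with the fingertips no more than 55 mm below its top, the fingers stay above the tin and the short legs when it stands on the tin's floor
- stub0_mid (a point): short round wooden leg, 40 mm diameter, 115 mm long, 90 g or so, loose, standing upright in the tin in the middle; it slides on the tin's floor if pushed. The point is on its axis half-way up (57.5 mm from either end), z up along the axis
- stub1_mid (a point): short round wooden leg, 40 mm diameter, 115 mm long, 90 g or so, loose, standing upright in the tin near the wall; it slides on the tin's floor if pushed. The point is on its axis half-way up (57.5 mm from either end), z up along the axis
- stub2_mid (a point): short round wooden leg, 40 mm diameter, 115 mm long, 90 g or so, loose, standing upright in the tin near the wall; it slides on the tin's floor if pushed. The point is on its axis half-way up (57.5 mm from either end), z up along the axis
- stub3_mid (a point): short round wooden leg, 40 mm diameter, 115 mm long, 90 g or so, loose, standing upright in the tin near the wall; it slides on the tin's floor if pushed. The point is on its axis half-way up (57.5 mm from either end), z up along the axis
- sanding_block: bystander: loose sanding block, 120 x 60 x 34 mm, origin at centre of its underside, long side along x
- glue: bystander: loose glue bottle, 56 mm diameter, 130 mm high, origin at centre of its underside
- putty: bystander: loose putty can, 84 mm diameter, 80 mm high, origin at centre of its underside

How it is judged:
By the outcome, as a careful person would: the job done as asked, in the order asked, and still so for the second after the job is handed in, with the robot touching nothing.
It also fails if it takes over 72 s, if anything falls off the work surface, if the arm or the gripper's body presses on something with over 40 N, if the wrist force passes 120 N, or if a joint passes its speed limit or range.

## Robot

A 6-joint arm with a two-finger parallel gripper is mounted at the origin on the work surface. World frame = base frame: x ahead of the robot, y to its left, z up, the work surface at z = 0. Lengths are in mm, angles in rad, forces in N, time in s.
With the tool pointing down it reaches from about 350 to 975 mm from the base axis. Payload 7.1 kg.
Tool frame: the origin (TCP) lies between the finger pads; the fingertips stand 25 mm ahead of it and the grasp point (between the pads) lies 6 mm ahead of it (robot.nose_length is the distance from the TCP to the fingertips, in mm); z points along the fingers, y is the line along which they close (so a half turn about z gives the same grasp; the last joint's range is limited). The gripper opens to 88 mm and grips with 3 to 60 N. Pads are 20 mm wide; open, the fingers measure 115 mm over their backs; the gripper's body (75 mm by 178 mm) begins 61 mm behind the grasp point.
Start: joints at [1.13, 0.423, 1.63, -0, 1.089, -0.019], TCP at [255.845, 570.218, 208.175] pointing down, gripper open.
Joint ranges: [-3, 3], [-0.9, 2.11], [0.09, 2.58], [-1.31, 4.45], [0.11, 2.69], [-2.54, 2.54]. Speed limits (rad/s): [2.39, 2.39, 3.01, 3.14, 3.14, 3.14].

## Interface

Orientations are given as a unit quaternion [x, y, z, w].
In Python, from bench import telemetry, vision, job, robot gives the robot as it stands.
- The arm moves only by the tool carry_out, never from a script. Its argument "commands" is a list that holds one entry, the list of rows, each a list of 7 numbers: the turn, a rotation vector about the tool's x, y, z in degrees, then the shift along the tool's x, y, z in mm, then the opening, from 0 (shut) to 1 (fully open). In form: [[[ax, ay, az, x, y, z, hand], ...]]. A call has 1 to 10 rows; each row shifts and turns the commanded pose from where the row before left it, along the tool's axes as they then stand; what a row does not reach is not made up. A row lasts 1/12 s, in which the tool goes at most 41.7 mm and 7.16 degrees, less where a joint would pass 70% of its speed; a pose out of reach is approached as far as the arm can. A call with a gripper value outside its range is refused whole. The fingers move at their own pace and stop on an object; "force" is the grip in N (left out, the last holds). Time passes only in rows, so rows that do not move let the fingers close. It gives the time, the measured TCP pose, the force and the opening at its end, in the units of the state.
- telemetry.read_state(): the state, without advancing time (a new reading comes with each control period).
- vision.read_camera(name): name is "scene" or "top"; returns a dict with "img" (480x640x3 uint8, blue, green, red), "range_z" (480x640 float32, mm along the optical axis (not along the pixel's ray), 0 where there is no reading), "vertical_fov" (degrees; the focal length in pixels is half the picture's height over the tangent of half this angle, whatever the lens; pixels are square), "cx", "cy" (the principal point, pixels), "R" (3x3) and "t" (3): a world point X has camera coordinates R X + t. Camera axes: x right, y down, z forward; pixel columns grow to the right and rows downward; lengths in mm; the calibration is good to about 2 mm. A picture is of the moment at which its call begins.
- job.hand_in(): hands the job in, once; it reports no verdict.
The state is a dict: "t": time; "joint_pos": joint angles; "joint_velocities": joint speeds; "joint_efforts": joint torques, N m; "eef_pos": TCP position; "eef_rot": TCP orientation; "ft_force": force on the tool from outside, world axes, zero at the start; "ft_torque": the same for the moment, N m; "grip_width": opening from 0.0 (shut) to 1.0 (fully open).
Only numpy, scipy, OpenCV 4.12 (cv2) and the standard library are available. Lean on these libraries where they do the work, as an engineer would, in place of code of your own. Each camera call takes 0.05 s, during which the arm holds its last target. There are 200 camera calls.

## Working session

There is one attempt and no reset: what is moved stays moved. The work goes in short steps, Python scripts to look and compute and a tool call to move; the robot and the scene stay as the last step left them, time stands still between calls to the robot, and variables do not carry over. Pictures are saved under pics/ and viewed, on a budget of 10 in all, crops included, one or two more only if the job needs it, and the job is handed in when it is done.

Besides the shell and the picture viewer there is one more tool, called in YAML: its name, and indented under it one key for each argument. carry_out: Moves the arm, as the interface text tells. Its arguments: {"type":"object","properties":{"commands":{"type":"array","items":{"type":"array","items":{"type":"array","items":{"type":"number"}}}},"force":{"type":"number"}},"required":["commands"]}

```bash
ls; mkdir -p pics; cat > h.py <<'E'
import numpy as np, cv2
from bench import telemetry, vision, job, robot
def cam(n):
    c=vision.read_camera(n); c['f']=240/np.tan(np.radians(c['vertical_fov'])/2); return c
def cloud(c):
    z=c['range_z']; v,u=np.mgrid[0:480,0:640]
    P=np.stack([(u-c['cx'])/c['f']*z,(v-c['cy'])/c['f']*z,z],-1)
    W=(P-np.array(c['t']))@np.array(c['R']); W[z==0]=np.nan; return W
def proj(c,X):
    p=np.array(c['R'])@np.array(X)+c['t']; return p[:2]/p[2]*c['f']+[c['cx'],c['cy']]
E
python3 - <<'E'
from h import *
for n in('scene','top'):
    c=cam(n); cv2.imwrite(f'pics/{n}0.png',c['img']); R=np.array(c['R'])
    print(n,c['f'],c['cx'],c['cy'],(-R.T@c['t']).round(),R.round(2).tolist(), (c['range_z']==0).mean(), [k for k in c])
    np.save(f'{n}0.npy',cloud(c))
print(telemetry.read_state()); print(robot.nose_length)
E
```

```text
pics
scene 454.8305527689829 317.4996866140168 241.82901995731868 [1036.   63.  788.] [[-0.19, 0.98, 0.01], [0.83, 0.17, -0.53], [-0.52, -0.1, -0.85]] 0.004000651041666667 ['img', 'range_z', 'vertical_fov', 'cx', 'cy', 'R', 't', 'f']
top 599.9238708534155 311.30847886824984 237.52163354441888 [ 427.  -20. 1234.] [[0.0, -1.0, -0.02], [-0.99, 0.0, -0.16], [0.16, 0.02, -0.99]] 0.003990885416666667 ['img', 'range_z', 'vertical_fov', 'cx', 'cy', 'R', 't', 'f']
{'t': 0.1, 'joint_pos': array([ 1.13002280e+00,  4.23769487e-01,  1.63059366e+00, -4.07548009e-05,
        1.08861811e+00, -1.90037577e-02]), 'joint_velocities': array([-8.98546675e-04, -4.19899872e-03, -3.82730632e-05, -3.63333319e-04,
        1.49938584e-04,  3.45404649e-03]), 'joint_efforts': array([ 6.03380577e-04, -5.45611811e+01, -2.74325895e+01,  6.45054085e-02,
        1.87384657e-02, -3.70627936e-05]), 'eef_pos': array([255.62691051, 569.76219176, 207.48411328]), 'eef_rot': array([ 2.09315958e-01,  9.77847814e-01, -6.80150045e-04, -1.40637553e-04]), 'ft_force': array([0.8274257 , 0.76064709, 0.40160455]), 'ft_torque': array([ 0.02654695, -0.02206341,  0.03600901]), 'grip_width': 0.9987386402742386}
25.0
```

View pics/scene0.png

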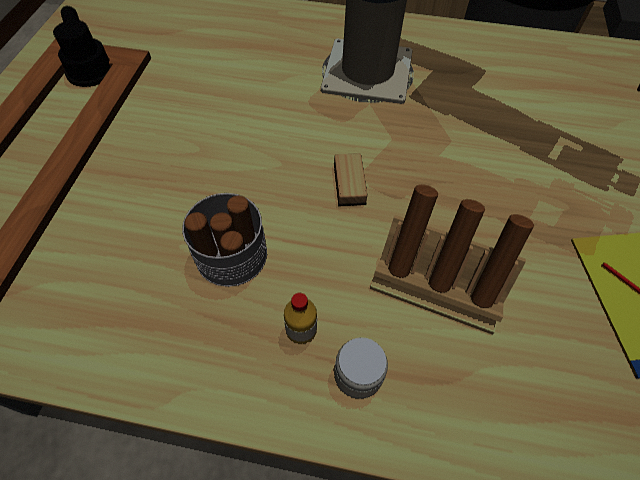

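View pics/top0.png

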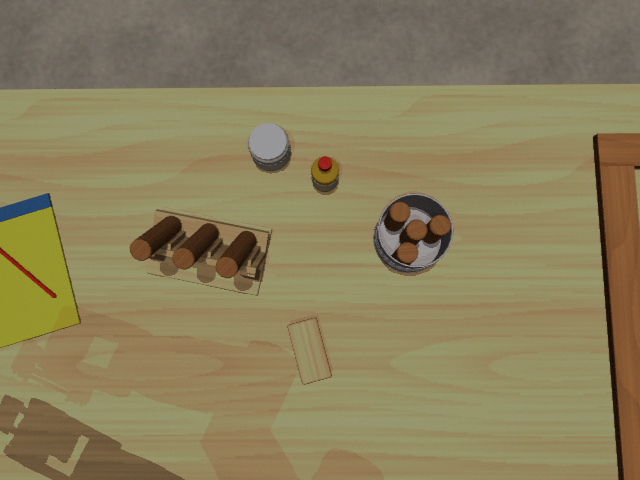

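The scene view shows the tin with four stubs at about (225,235) and the rack with three legs at (410,230), (458,245), (502,262). In the top view the tin is at (413,232) and the rack at (205,250). Glue is at (325,172), putty at (270,148) and the block at (310,350). Next I'll measure with fits.

```bash
cat >> h.py <<'E'
from scipy.optimize import least_squares
def circ(p,r=None):
    f=lambda q:np.hypot(p[:,0]-q[0],p[:,1]-q[1])-(r or q[2])
    q0=[*p.mean(0)[:2]]+([] if r else [60]); return least_squares(f,q0,loss='soft_l1',f_scale=1).x
def cyl(P,d0,r=20.):
    # axis point at z=80 (x,y) and direction slopes
    def f(q):
        d=np.array([q[2],q[3],1]);d/=np.linalg.norm(d); v=P-[q[0],q[1],100]
        return np.linalg.norm(np.cross(v,d),axis=1)-r
    m=P.mean(0); s=least_squares(f,[m[0]-d0[0]*(m[2]-100),m[1]-d0[1]*(m[2]-100),*d0],loss='soft_l1',f_scale=1)
    return s.x,np.sqrt(np.mean(np.abs(f(s.x))**2))
E
python3 - <<'E'
from h import *
I={n:cv2.imread(f'pics/{n}0.png') for n in('scene','top')}; W={n:np.load(f'{n}0.npy') for n in I}
for n,(u,v) in {'scene':(231,232),'top':(413,232)}.items(): print(n,'tin px',W[n][v,u])
tc=None
for n in ('top','scene'):
    w=W[n].reshape(-1,3); hsv=cv2.cvtColor(I[n],cv2.COLOR_BGR2HSV).reshape(-1,3).astype(int)
    ok=~np.isnan(w[:,0])
    bench=w[ok&(abs(w[:,2])<15)][:,2]; print(n,'bench z',np.median(bench))
    brown=(hsv[:,1]>110)&((hsv[:,0]<14)|(hsv[:,0]>170))
    # tin area
    t0=np.array([430,-195]) if tc is None else tc
    near=ok&(np.hypot(w[:,0]-t0[0],w[:,1]-t0[1])<100)
    rim=w[near&~brown&(abs(w[:,2]-110)<4)]
    q=circ(rim); print('rim',len(rim),q.round(1),rim[:,2].mean())
    tc=q[:2]
    m=(near&(np.hypot(w[:,0]-tc[0],w[:,1]-tc[1])<70)&(w[:,2]>114)&(w[:,2]<126)&brown).reshape(480,640).astype(np.uint8)
    k,l,s,c=cv2.connectedComponentsWithStats(m)
    for i in range(1,k):
        if s[i,4]<60: continue
        p=W[n][l==i]; (cx,cy),r=cv2.minEnclosingCircle(p[:,:2].astype(np.float32)); print('  stub',s[i,4],[round(cx,1),round(cy,1)],round(r,1),p[:,2].mean().round(1), (np.array([cx,cy])-q[:2]).round(1), 'mean',(p[:,:2].mean(0)-q[:2]).round(1))
    # everything elevated, list blobs
    e=(ok&(w[:,2]>20)&(w[:,2]<260)&(w[:,0]>200)&(abs(w[:,1])<400)).reshape(480,640).astype(np.uint8)
    k,l,s,c=cv2.connectedComponentsWithStats(e)
    for i in range(1,k):
        if s[i,4]<150: continue
        p=W[n][l==i]; print('  blob',s[i,4],c[i].round(),p.min(0).round(),p.max(0).round())
E
```

```text
scene tin px [ 636.3847955  -166.30740945  118.43783286]
top tin px [ 611.63814119 -184.15718808  122.83474009]
top bench z 1.343711411688659h.py:14: RuntimeWarning: Mean of empty slice.
  q0=[*p.mean(0)[:2]]+([] if r else [60]); return least_squares(f,q0,loss='soft_l1',f_scale=1).x
  ret = um.true_divide(
Traceback (most recent call last):
  File "h.py", line 14, in circ
    q0=[*p.mean(0)[:2]]+([] if r else [60]); return least_squares(f,q0,loss='soft_l1',f_scale=1).x
                                                    ~~~~~~~~~~~~~^^^^^^^^^^^^^^^^^^^^^^^^^^^^^^^
ValueError: Initial guess is outside of provided bounds
```

```bash
cat > m.py <<'E'
from h import *
import sys
def run(I,W,t0=(615,-185),legs=True):
  out={}
  for n in I:
    tc=np.array(t0,float)
    w=W[n].reshape(-1,3); hsv=cv2.cvtColor(I[n],cv2.COLOR_BGR2HSV).reshape(-1,3).astype(int)
    ok=~np.isnan(w[:,0])
    print(n,'bench z',np.median(w[ok&(abs(w[:,2])<15)][:,2]))
    brown=(hsv[:,1]>110)&((hsv[:,0]<14)|(hsv[:,0]>170))
    for _ in range(3):
        d=np.hypot(w[:,0]-tc[0],w[:,1]-tc[1])
        rim=w[ok&(d<78)&(d>60)&~brown&(abs(w[:,2]-110)<5)]
        tc=circ(rim,69); 
    print('rim',len(rim),tc.round(1),'free',circ(rim).round(1),rim[:,2].mean().round(1))
    d=np.hypot(w[:,0]-tc[0],w[:,1]-tc[1])
    m=(ok&(d<70)&(w[:,2]>115)&(w[:,2]<125)&brown).reshape(480,640).astype(np.uint8)
    k,l,s,c=cv2.connectedComponentsWithStats(m)
    for i in range(1,k):
        if s[i,4]<60: continue
        p=W[n][l==i]; (cx,cy),r=cv2.minEnclosingCircle(p[:,:2].astype(np.float32)); v=np.array([cx,cy])-tc
        print('  stub',s[i,4],round(r,1),p[:,2].mean().round(1),v.round(1),np.hypot(*v).round(1),np.degrees(np.arctan2(v[1],v[0])).round(),'mean',(p[:,:2].mean(0)-tc).round(1))
    e=(ok&(w[:,2]>20)&(w[:,2]<260)&(w[:,0]>200)&(abs(w[:,1])<420)).reshape(480,640).astype(np.uint8)
    k,l,s,c=cv2.connectedComponentsWithStats(e)
    for i in range(1,k):
        if s[i,4]<150: continue
        p=W[n][l==i]; print('  blob',s[i,4],c[i].round(),p.min(0).round(),p.max(0).round())
    if legs:
      m=(ok&(w[:,2]>75)&(w[:,2]<200)&brown&(w[:,1]>0)&(w[:,0]>300)).reshape(480,640).astype(np.uint8)
      m=cv2.erode(m,np.ones((3,3),np.uint8))
      k,l,s,c=cv2.connectedComponentsWithStats(m)
      for i in range(1,k):
        if s[i,4]<100: continue
        p=W[n][l==i]
        for _ in range(3):
          q,r=cyl(p,(-.48,0)); a=np.array([q[2],q[3],1]);a/=np.linalg.norm(a)
          rr=np.linalg.norm(np.cross(p-[q[0],q[1],100],a),axis=1); h=(p-[q[0],q[1],100])@a
          side=p[(abs(rr-20)<3)&(h<h.max()-8)]
          if len(side)<60: break
          p=side
        tip=(W[n][l==i]-[q[0],q[1],100])@a
        top=np.array([q[0],q[1],100])+a*np.percentile(tip,99)
        print('  leg',s[i,4],len(p),'at z100',q[:2].round(1),'axis',a.round(3),'lean',np.degrees(np.arccos(a[2])).round(1),'az',np.degrees(np.arctan2(a[1],a[0])).round(1),'res',round(r,2),'top',top.round(1))
E
python3 - <<'E'
from m import *
I={n:cv2.imread(f'pics/{n}0.png') for n in('scene','top')}; W={n:np.load(f'{n}0.npy') for n in I}
run(I,W)
E
```

```text
scene bench z 0.3509539217978991
rim 499 [ 617.6 -190.5] free [ 617.6 -190.5   69.1] 109.5
  stub 291 19.8 118.9 [-43.3  16.8] 46.4 159.0 mean [-41.9  17.5]
  stub 320 20.4 118.9 [  8.6 -44.2] 45.0 -79.0 mean [  9.4 -44.7]
  stub 330 19.7 118.8 [ 0.  -0.9] 0.9 -89.0 mean [ 1.  -0.2]
  stub 346 19.9 118.9 [34.6 28.9] 45.1 40.0 mean [35.  29.6]
  blob 1297 [350. 177.] [324. -32.  20.] [456.  55.  39.]
  blob 11781 [453. 255.] [521.  94.  26.] [674. 343. 205.]
  blob 5627 [225. 236.] [ 546. -261.   20.] [ 689. -119.  123.]
  blob 1256 [300. 317.] [720. -47.  20.] [773.   8. 133.]
  blob 2487 [361. 366.] [766.  52.  20.] [846. 136.  84.]
  leg 124 64 at z100 [10632.8 21545.8] axis [0.426 0.905 0.001] lean 90.0 az 64.8 res 1.88 top [609.7 230.3  85.8]
  leg 122 122 at z100 [ 4753.1 53520.5] axis [0.077 0.997 0.   ] lean 90.0 az 85.6 res 3.89 top [620.5 309.5  85.5]
top bench z 1.343711411688659
rim 445 [ 617.9 -189.8] free [ 617.9 -189.8   69. ] 110.8
  stub 247 20.0 120.1 [33.7 29.7] 44.9 41.0 mean [34.  29.6]
  stub 271 20.6 119.7 [  8.3 -45.5] 46.3 -80.0 mean [  7.8 -45. ]
  stub 253 19.6 119.9 [-1.1 -1.2] 1.6 -132.0 mean [-0.9 -0.3]
  stub 241 19.7 119.9 [-43.5  17. ] 46.7 159.0 mean [-44.4  17.1]
  blob 1556 [269. 146.] [761.  52.  20.] [843. 136.  89.]
  blob 787 [325. 173.] [716. -47.  21.] [770.   8. 137.]
  blob 3453 [414. 230.] [ 547. -261.   20.] [ 689. -119.  128.]
  blob 6057 [203. 244.] [522.  95.  20.] [676. 337. 209.]
  blob 1869 [309. 351.] [326. -31.  21.] [454.  54.  43.]
```

```bash
sed -i "s/m=(ok&(w\[:,2\]>75).*/m=(ok\&(w[:,2]>124)\&(w[:,2]<215)\&(w[:,1]>60)\&(w[:,0]>450)\&(w[:,0]<720)\&(w[:,1]<380)).reshape(480,640).astype(np.uint8)/" m.py
python3 - <<'E'
from m import *
I={n:cv2.imread(f'pics/{n}0.png') for n in('scene','top')}; W={n:np.load(f'{n}0.npy') for n in I}
run(I,W)
E
```

```text
scene bench z 0.3509539217978991
rim 499 [ 617.6 -190.5] free [ 617.6 -190.5   69.1] 109.5
  stub 291 19.8 118.9 [-43.3  16.8] 46.4 159.0 mean [-41.9  17.5]
  stub 320 20.4 118.9 [  8.6 -44.2] 45.0 -79.0 mean [  9.4 -44.7]
  stub 330 19.7 118.8 [ 0.  -0.9] 0.9 -89.0 mean [ 1.  -0.2]
  stub 346 19.9 118.9 [34.6 28.9] 45.1 40.0 mean [35.  29.6]
  blob 1297 [350. 177.] [324. -32.  20.] [456.  55.  39.]
  blob 11781 [453. 255.] [521.  94.  26.] [674. 343. 205.]
  blob 5627 [225. 236.] [ 546. -261.   20.] [ 689. -119.  123.]
  blob 1256 [300. 317.] [720. -47.  20.] [773.   8. 133.]
  blob 2487 [361. 366.] [766.  52.  20.] [846. 136.  84.]
  leg 1081 664 at z100 [580.9 142.9] axis [-0.422  0.09   0.902] lean 25.5 az 167.9 res 1.02 top [535.8 152.5 196.5]
  leg 1083 657 at z100 [597.  219.6] axis [-0.428  0.085  0.9  ] lean 25.8 az 168.8 res 0.98 top [551.1 228.8 196.5]
  leg 1211 739 at z100 [612.6 295.8] axis [-0.426  0.09   0.9  ] lean 25.8 az 168.1 res 1.02 top [566.9 305.5 196.4]
top bench z 1.343711411688659
rim 445 [ 617.9 -189.8] free [ 617.9 -189.8   69. ] 110.8
  stub 247 20.0 120
[... 178 characters left out ...]
41 19.7 119.9 [-43.5  17. ] 46.7 159.0 mean [-44.4  17.1]
  blob 1556 [269. 146.] [761.  52.  20.] [843. 136.  89.]
  blob 787 [325. 173.] [716. -47.  21.] [770.   8. 137.]
  blob 3453 [414. 230.] [ 547. -261.   20.] [ 689. -119.  128.]
  blob 6057 [203. 244.] [522.  95.  20.] [676. 337. 209.]
  blob 1869 [309. 351.] [326. -31.  21.] [454.  54.  43.]
  leg 661 260 at z100 [614.7 296.8] axis [-0.428  0.087  0.899] lean 25.9 az 168.6 res 0.81 top [567.2 306.4 199.7]
  leg 643 124 at z100 [628.4 191.1] axis [-0.416  0.12   0.901] lean 25.7 az 163.9 res 1.73 top [575.7 206.3 214.1]
  leg 606 228 at z100 [582.7 143.6] axis [-0.42   0.091  0.903] lean 25.4 az 167.8 res 0.63 top [536.4 153.7 199.6]
```

```bash
cat > plan.py <<'E'
from h import *
from scipy.spatial.transform import Rotation as Ro
a=np.array([-.426,.0885,.9]);a/=np.linalg.norm(a)
def frame(z,y):
    z=z/np.linalg.norm(z); y=y-z*(y@z); y/=np.linalg.norm(y); return np.stack([np.cross(y,z),y,z],1)
RG=frame(-a,np.array([.98,-.2,0])); RU=frame(np.array([0,0,-1.]),np.array([.98,-.2,0]))
Z100=np.array([[581.8,143.2,100],[597.7,219.8,100],[613.4,296.3,100]])
def grasp(i,back=0): return Z100[i]+a*(85.8+back)+RG[:,1]*.7
def go(R,p):
    s=telemetry.read_state(); C=Ro.from_quat(s['eef_rot']).as_matrix(); e=s['eef_pos']
    rv=np.degrees(Ro.from_matrix(C.T@R).as_rotvec()); d=np.array(p)-e
    print('t',round(s['t'],2),'eef',e.round(1),'f',s['ft_force'].round(1),'w',round(s['grip_width'],3),'| turn',rv.round(1),'|',np.linalg.norm(rv).round(1),'shift cur frame',(C.T@d).round(1),'target frame',(R.T@d).round(1),'world',d.round(1))
E
python3 - <<'E'
from plan import *
go(RG,grasp(2,110)); print(RG.round(3),grasp(2,110))
E
```

```text
t 0.1 eef [255.6 569.8 207.5] f [0.8 0.8 0.4] w 0.999 | turn [-21.7 -17.4  76. ] | 80.9 shift cur frame [-355.8 -121.3  -68.9] target frame [-196.2  318.6   77.6] world [ 275.  -256.3   69.1]
[[ 0.2    0.882  0.426]
 [ 0.98  -0.179 -0.089]
 [-0.002  0.435 -0.9  ]] [530.57792992 313.50878533 276.58565178]
```

carry_out:
  commands:
    - [[0,0,0,0,0,-35,0.7],[0,0,0,0,0,-35,0.7],[-1.81,-1.45,6.33,0,0,0,0.7],[-1.81,-1.45,6.33,0,0,0,0.7],[-1.81,-1.45,6.33,0,0,0,0.7],[-1.81,-1.45,6.33,0,0,0,0.7],[-1.81,-1.45,6.33,0,0,0,0.7],[-1.81,-1.45,6.33,0,0,0,0.7],[-1.81,-1.45,6.33,0,0,0,0.7],[-1.81,-1.45,6.33,0,0,0,0.7]]
  force: 40

```text
t: 0.93
eef_pos: [255.7, 569.8, 278.0]
eef_rot: [0.605, 0.781, 0.099, 0.122]
ft_force: [0.6, -0.3, -0.8]
grip_width: 0.697
```

carry_out:
  commands:
    - [[-1.81,-1.45,6.33,0,0,0,0.7],[-1.81,-1.45,6.33,0,0,0,0.7],[-1.81,-1.45,6.33,0,0,0,0.7],[-1.81,-1.45,6.33,0,0,0,0.7],[0,0,0,0,0,0,0.7]]

```text
t: 1.35
eef_pos: [255.0, 570.5, 277.1]
eef_rot: [0.756, 0.616, 0.141, 0.174]
ft_force: [-1.1, 0.1, 0.9]
grip_width: 0.699
```

```bash
python3 -c "
from plan import *
go(RG,grasp(2,110))"
```

```text
t 1.35 eef [255.  570.5 277.1] f [-1.1  0.1  0.9] w 0.699 | turn [ 0.   0.  -0.2] | 0.2 shift cur frame [-195.9  289.5  140.9] target frame [-196.7  289.   140.6] world [ 275.6 -257.    -0.5]
```

carry_out:
  commands:
    - [[0,0,0,-19.7,28.9,14.1,0.7],[0,0,0,-19.7,28.9,14.1,0.7],[0,0,0,-19.7,28.9,14.1,0.7],[0,0,0,-19.7,28.9,14.1,0.7],[0,0,0,-19.7,28.9,14.1,0.7],[0,0,0,-19.7,28.9,14.1,0.7],[0,0,0,-19.7,28.9,14.1,0.7],[0,0,0,-19.7,28.9,14.1,0.7],[0,0,0,-19.7,28.9,14.1,0.7],[0,0,0,-19.7,28.9,14.1,0.7]]

```text
t: 2.18
eef_pos: [532.6, 311.2, 277.1]
eef_rot: [0.754, 0.618, 0.141, 0.173]
ft_force: [0.2, 0.8, 0.5]
grip_width: 0.702
```

```bash
python3 -c "
from plan import *
go(RG,grasp(2))"
```

```text
t 2.18 eef [532.6 311.2 277.1] f [0.2 0.8 0.5] w 0.702 | turn [-0.  -0.1  0.2] | 0.2 shift cur frame [  1.6  -2.4 109.4] target frame [  1.9  -2.5 109.4] world [ 44.8  -7.4 -99.6]
```

carry_out:
  commands:
    - [[0,0,0,0,0,0,0.7],[0,0,0,0,0,0,0.7],[0,0,0,0,0,0,0.7]]

```text
t: 2.43
eef_pos: [531.3, 312.7, 276.9]
eef_rot: [0.755, 0.617, 0.141, 0.173]
ft_force: [-0.3, -0.1, -0.9]
grip_width: 0.701
```

```bash
python3 -c "
from plan import *
go(RG,grasp(2))"
```

```text
t 2.43 eef [531.3 312.7 276.9] f [-0.3 -0.1 -0.9] w 0.701 | turn [-0.  -0.1  0. ] | 0.1 shift cur frame [  0.5  -0.8 109.9] target frame [  0.6  -0.9 109.9] world [ 46.1  -8.9 -99.3]
```

carry_out:
  commands:
    - [[0,0,0,0.5,-0.8,20,0.7],[0,0,0,0,0,20,0.7],[0,0,0,0,0,20,0.7],[0,0,0,0,0,20,0.7],[0,0,0,0,0,20,0.7],[0,0,0,0,0,10,0.7],[0,0,0,0,0,0,0.7],[0,0,0,0,0,0,0.7]]

```text
t: 3.1
eef_pos: [577.2, 304.8, 177.4]
eef_rot: [0.754, 0.617, 0.141, 0.173]
ft_force: [0.4, 1.0, 0.2]
grip_width: 0.699
```

```bash
python3 -c "
from plan import *
go(RG,grasp(2))
c=cam('scene'); u,v=proj(c,grasp(2)).astype(int); cv2.imwrite('pics/g1.png',cv2.resize(c['img'][v-90:v+90,u-120:u+120],None,fx=3,fy=3))"
```

```text
t 3.1 eef [577.2 304.8 177.4] f [0.4 1.  0.2] w 0.699 | turn [-0.  -0.1  0.1] | 0.1 shift cur frame [-1.   0.5  0.1] target frame [-1.   0.5  0.1] world [ 0.3 -1.   0.1]
```

View pics/g1.png

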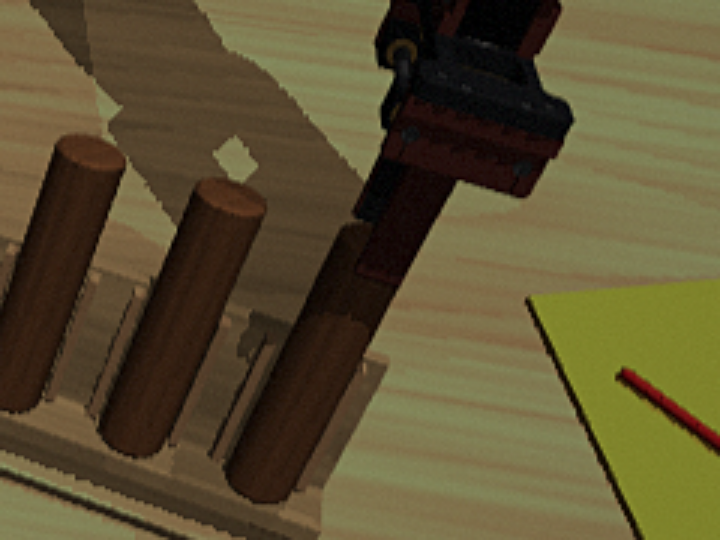

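The fingers straddle leg2, but the front finger at about (400,235) looks right of the leg axis near (375,225). I'll check this in tool coordinates with the depth data.

```bash
cat > hand.py <<'E'
from plan import *
def toolpts(n):
    s=telemetry.read_state(); C=Ro.from_quat(s['eef_rot']).as_matrix(); c=cam(n)
    w=cloud(c).reshape(-1,3); w=w[~np.isnan(w[:,0])]; return (w-s['eef_pos'])@C, c
E
python3 - <<'E'
from hand import *
for n in('scene','top'):
    t,c=toolpts(n)
    for lo,hi in((-25,-10),(-10,5),(5,20),(20,26),(30,45),(45,60)):
        q=t[(t[:,2]>lo)&(t[:,2]<hi)&(abs(t[:,0])<38)&(abs(t[:,1])<50)]
        f=q[abs(q[:,1])>26]; g=q[abs(q[:,1])<24]
        for nm,k in(('finger',f),('leg',g)):
            if len(k)>5: print(n,lo,hi,nm,len(k),'x',np.percentile(k[:,0],[2,50,98]).round(1),'y',np.percentile(k[:,1],[2,50,98]).round(1))
E
```

```text
scene -25 -10 finger 143 x [-12.8  -4.8   9.2] y [-35.9  37.4  40.6]
scene -25 -10 leg 123 x [-21.3 -14.9  -5.6] y [-15.3   6.   16.6]
scene -10 5 leg 189 x [-21.5  -7.8  14.2] y [ 0.2 16.  20.1]
scene 5 20 leg 216 x [-21.4  -6.2  15.3] y [ 1.8 16.  20. ]
scene 20 26 leg 86 x [-21.5  -6.2  14.6] y [ 1.  15.7 20.3]
scene 30 45 leg 208 x [-21.2  -5.4  15.4] y [ 1.6 15.7 19.9]
scene 45 60 finger 28 x [-36.5 -23.3  37.1] y [-32.6 -30.  -26.5]
scene 45 60 leg 217 x [-26.4  -5.2  31.8] y [-22.5  15.4  19.7]
top -25 -10 finger 44 x [-12.2  -7.5   2.9] y [-37.9 -29.8  40.3]
top -25 -10 leg 219 x [-20.9 -10.1   3.3] y [-18.4  -1.1  18.8]
top -10 5 leg 74 x [-21.2 -16.1  -1.4] y [-9.5 12.2 19.7]
top 5 20 leg 73 x [-21.6 -16.1   0.1] y [-6.1 12.3 20.1]
top 20 26 leg 27 x [-20.9 -15.9  -0.4] y [-11.1  12.8  19.9]
top 30 45 leg 77 x [-21.  -15.7   5.5] y [-5.7 14.2 20.3]
top 45 60 finger 21 x [-33.8 -17.7  -3.4] y [-31.6 -29.4 -26.5]
top 45 60 leg 99 x [-33.3 -14.9   7.8] y [-23.8  10.5  20.2]
```

```bash
python3 - <<'E'
from hand import *
for n in('scene','top'):
    t,c=toolpts(n)
    for lo in range(-100,40,6):
        q=t[(t[:,2]>lo)&(t[:,2]<lo+6)&(abs(t[:,0])<38)&(abs(t[:,1])<95)]
        u=q[q[:,1]>24];d=q[q[:,1]<-24]
        print(n,lo,[(len(k),k[:,:2].min(0).round().tolist(),k[:,:2].max(0).round().tolist()) for k in (u,d) if len(k)>3])
E
```

```text
scene -100 [(162, [-34.0, 55.0], [31.0, 82.0]), (6, [-35.0, -81.0], [-29.0, -32.0])]
scene -94 []
scene -88 [(7, [-13.0, 44.0], [8.0, 47.0])]
scene -82 [(70, [-13.0, 32.0], [10.0, 47.0])]
scene -76 [(67, [-13.0, 33.0], [9.0, 46.0])]
scene -70 [(67, [-13.0, 33.0], [9.0, 44.0])]
scene -64 [(66, [-13.0, 30.0], [9.0, 44.0])]
scene -58 [(66, [-13.0, 32.0], [9.0, 44.0]), (13, [-13.0, -35.0], [-2.0, -29.0])]
scene -52 [(59, [-13.0, 30.0], [9.0, 42.0]), (30, [-13.0, -37.0], [-1.0, -29.0])]
scene -46 [(66, [-13.0, 30.0], [10.0, 41.0]), (30, [-13.0, -40.0], [-1.0, -30.0])]
scene -40 [(59, [-13.0, 32.0], [10.0, 42.0]), (33, [-13.0, -39.0], [-1.0, -30.0])]
scene -34 [(63, [-13.0, 30.0], [9.0, 41.0]), (32, [-13.0, -41.0], [-1.0, -30.0])]
scene -28 [(65, [-13.0, 29.0], [10.0, 41.0]), (29, [-13.0, -40.0], [-1.0, -30.0])]
scene -22 [(56, [-13.0, 35.0], [10.0, 41.0]), (29, [-13.0, -38.0], [-1.0, -30.0])]
scene -16 []
scene -10 []
scene -4 []
scene 2 []
scene 8 []
scene 14 []
scene 20 []
scene 26 []
scene 32 []
scene 38 []
top -100 [(33, [-32.0, 56.0], [28.0, 82.0]), (16, [-33.0, -74.0], [-12.0, -31.0
[... 158 characters left out ...]
(5, [-5.0, -31.0], [-1.0, -29.0])]
top -64 [(8, [-12.0, -41.0], [1.0, -30.0])]
top -58 [(13, [-13.0, -40.0], [4.0, -29.0])]
top -52 [(6, [-12.0, 40.0], [-8.0, 42.0]), (13, [-13.0, -41.0], [7.0, -29.0])]
top -46 [(6, [-12.0, 36.0], [-6.0, 41.0]), (13, [-12.0, -37.0], [9.0, -29.0])]
top -40 [(8, [-12.0, 33.0], [-6.0, 41.0]), (15, [-12.0, -39.0], [8.0, -30.0])]
top -34 [(15, [-12.0, 33.0], [-2.0, 41.0]), (20, [-13.0, -39.0], [11.0, -29.0])]
top -28 [(13, [-13.0, 34.0], [-0.0, 41.0]), (13, [-12.0, -36.0], [-1.0, -29.0])]
top -22 [(8, [-13.0, 34.0], [1.0, 41.0]), (14, [-12.0, -40.0], [3.0, -30.0])]
top -16 []
top -10 []
top -4 []
top 2 []
top 8 []
top 14 []
top 20 []
top 26 []
top 32 []
top 38 []
```

Depth shows the real fingertips at tool z ≈ -16 rather than +25, and the body is short by the same 40 mm. So the reported TCP sits about 40 mm ahead of where the camera sees the hand. Laterally the fingers are centred on the leg to within 0.5 mm. I'll advance partway and check that the offset stays constant.

carry_out:
  commands:
    - [[0,0,0,0,0,15,0.7],[0,0,0,0,0,13,0.7],[0,0,0,0,0,10,0.7],[0,0,0,0,0,0,0.7],[0,0,0,0,0,0,0.7]]

```text
t: 3.77
eef_pos: [593.8, 300.2, 142.6]
eef_rot: [0.755, 0.617, 0.14, 0.173]
ft_force: [0.3, 0.1, 0.4]
grip_width: 0.699
```

```bash
cat >> hand.py <<'E'
def fingers(n='scene'):
    t,c=toolpts(n); q=t[(abs(t[:,0])<25)&(abs(t[:,1])<60)]
    f=q[(q[:,1]>26)&(q[:,2]<30)&(q[:,2]>-70)]; g=q[(q[:,1]>0)&(q[:,1]<24)&(q[:,2]>-80)]
    h=f[f[:,2]>-45]
    print(n,'tip z',np.percentile(f[:,2],99).round(1),'x',np.percentile(h[:,0],[1,99]).round(1),'leg top z',np.percentile(g[:,2],1).round(1),'leg min x',np.percentile(g[:,0],1).round(1),'max y',np.percentile(g[:,1],98).round(1))
    return t
E
python3 - <<'E'
from hand import *
go(RG,grasp(2)); fingers(); fingers('top')
E
```

```text
t 3.77 eef [593.8 300.2 142.6] f [0.3 0.1 0.4] w 0.699 | turn [-0.1 -0.  -0. ] | 0.1 shift cur frame [  0.2   0.1 -38.8] target frame [  0.2   0.1 -38.8] world [-16.4   3.6  35. ]
scene tip z -16.3 x [-12.8   9.9] leg top z -58.7 leg min x -23.3 max y 22.1
top tip z -15.5 x [-12.8  -0. ] leg top z -60.0 leg min x -24.0 max y 23.0
```

carry_out:
  commands:
    - [[0,0,0,0,0,0,0.55],[0,0,0,0,0,0,0.4],[0,0,0,0,0,0,0.3],[0,0,0,0,0,0,0.3],[0,0,0,0,0,0,0.3],[0,0,0,0,0,0,0.3]]
  force: 35

```text
t: 4.37
eef_pos: [594.0, 300.9, 143.7]
eef_rot: [0.755, 0.617, 0.141, 0.173]
ft_force: [-2.7, -0.1, 2.3]
grip_width: 0.45
```

carry_out:
  commands:
    - [[0,0,0,0,0,-5,0.3],[0,0,0,0,0,-10,0.3],[0,0,0,0,0,-15,0.3],[0,0,0,0,0,-15,0.3],[0,0,0,0,0,-20,0.3],[0,0,0,0,0,-20,0.3],[0,0,0,0,0,-20,0.3],[0,0,0,0,0,-15,0.3],[0,0,0,0,0,-10,0.3],[0,0,0,0,0,0,0.3]]

```text
t: 5.2
eef_pos: [538.5, 312.9, 263.0]
eef_rot: [0.755, 0.616, 0.143, 0.173]
ft_force: [-0.1, 0.3, -0.7]
grip_width: 0.449
```

```bash
python3 - <<'E'
from hand import *
go(RU,[617,-190,240])
E
```

```text
t 5.2 eef [538.5 312.9 263. ] f [-0.1  0.3 -0.7] w 0.449 | turn [25.9 -0.2  0. ] | 25.9 shift cur frame [-477.2  149.7   96.9] target frame [-477.   177.5   23. ] world [  78.5 -502.9  -23. ]
```

carry_out:
  commands:
    - [[6.5,0,0,0,0,-10,0.3],[6.5,0,0,0,0,-20,0.3],[6.5,0,0,0,0,-20,0.3],[6.4,0,0,0,0,-20,0.3],[0,0,0,0,0,-10,0.3],[0,0,0,0,0,0,0.3],[0,0,0,0,0,0,0.3]]

```text
t: 5.78
eef_pos: [521.1, 315.0, 336.3]
eef_rot: [0.775, 0.632, -0.001, 0.0]
ft_force: [0.0, -0.5, -1.0]
grip_width: 0.454
```

```bash
python3 - <<'E'
from hand import *
go(RU,[583,-219,300])
E
```

```text
t 5.78 eef [521.1 315.  336.3] f [ 0.  -0.5 -1. ] w 0.454 | turn [-0.   0.1 -0. ] | 0.1 shift cur frame [-510.6  167.7   37.1] target frame [-510.8  167.4   36.3] world [  61.9 -534.   -36.3]
```

carry_out:
  commands:
    - [[0,0,0,-20,7,-3,0.3],[0,0,0,-35,11.5,0,0.3],[0,0,0,-35,11.5,0,0.3],[0,0,0,-35,11.5,0,0.3],[0,0,0,-35,11.5,0,0.3],[0,0,0,-35,11.5,0,0.3],[0,0,0,-35,11.5,0,0.3],[0,0,0,-35,11.5,0,0.3],[0,0,0,-35,11.5,0,0.3],[0,0,0,-35,11.5,0,0.3]]

```text
t: 6.62
eef_pos: [561.0, -35.7, 338.4]
eef_rot: [0.774, 0.633, -0.002, -0.001]
ft_force: [0.5, -0.4, -1.6]
grip_width: 0.452
```

carry_out:
  commands:
    - [[0,0,0,-35,11.5,0,0.3],[0,0,0,-35,11.5,0,0.3],[0,0,0,-35,11.5,5,0.3],[0,0,0,-35,11.5,5,0.3],[0,0,0,-25,8,10,0.3],[0,0,0,-11,4,15,0.3],[0,0,0,0,0,10,0.3],[0,0,0,0,0,0,0.3],[0,0,0,0,0,0,0.3]]

```text
t: 7.37
eef_pos: [583.3, -217.0, 293.9]
eef_rot: [0.774, 0.633, -0.002, -0.002]
ft_force: [-0.7, -0.1, -0.4]
grip_width: 0.449
```

```bash
cat >> hand.py <<'E'
def heldleg(r=45,ang=0,lo=None,tin=None):
    """fit the held leg below the fingers in each camera; tin in the same camera"""
    s=telemetry.read_state(); e=s['eef_pos']
    for n in('scene','top'):
        c=cam(n); w=cloud(c).reshape(-1,3); w=w[~np.isnan(w[:,0])]
        near=np.hypot(w[:,0]-e[0],w[:,1]-e[1])<32
        zlo=lo or e[2]-110
        p=w[near&(w[:,2]>zlo)&(w[:,2]<e[2]+8)]
        for _ in range(3):
            q,res=cyl(p,(0,0)); ax=np.array([q[2],q[3],1]);ax/=np.linalg.norm(ax)
            rr=np.linalg.norm(np.cross(p-[q[0],q[1],100],ax),axis=1); p=p[abs(rr-20)<3]
        foot=w[near][:,2]; foot=foot[foot>125].min() if (foot>125).any() else np.nan
        tc=np.array([617.7,-190.1])
        for _ in range(3):
            d=np.hypot(w[:,0]-tc[0],w[:,1]-tc[1]); rim=w[(d<76)&(d>62)&(abs(w[:,2]-110)<4)]; tc=circ(rim,69)
        f=q[:2]+q[2:]*(e[2]-115-100); 
        tgt=tc+r*np.array([np.cos(np.radians(ang)),np.sin(np.radians(ang))])
        print(n,len(p),round(res,2),'slope',q[2:].round(4),'foot xy',f.round(1),'foot z',round(foot,1),'tin',tc.round(1),'need',(tgt-f).round(1),'tool x,y',(RU[:2,:2].T@(tgt-f)).round(1))
E
python3 - <<'E'
from hand import *
go(RU,[583,-219,255]); heldleg(45,219.75)
c=cam('scene'); cv2.imwrite('pics/h1.png',c['img'][60:340,90:450])
E
```

```text
t 7.37 eef [ 583.3 -217.   293.9] f [-0.7 -0.1 -0.4] w 0.449 | turn [-0.3 -0.   0.1] | 0.3 shift cur frame [-2.   0.3 38.9] target frame [-2.   0.1 38.9] world [ -0.3  -2.  -38.9]
scene 1305 0.74 slope [0.0067 0.0004] foot xy [ 581. -218.] foot z 178.5 tin [ 617.4 -190.5] need [ 1.8 -1.3] tool x,y [-0.9  2. ]
top 24 0.26 slope [-0.0197  0.0191] foot xy [ 583.6 -217.7] foot z 125.1 tin [ 618.1 -189.9] need [-0.  -0.9] tool x,y [-0.9  0.2]
```

View pics/h1.png

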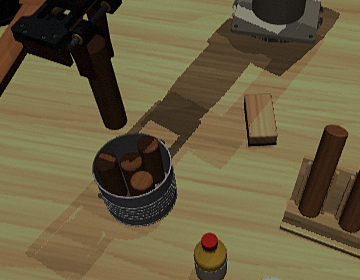

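carry_out:
  commands:
    - [[0.3,0,0,-0.9,1.4,10,0.3],[0,0,0,0,0,15,0.3],[0,0,0,0,0,15,0.3],[0,0,0,0,0,6,0.3],[0,0,0,0,0,0,0.3],[0,0,0,0,0,0,0.3],[0,0,0,0,0,0,0.3]]

```text
t: 8.1
eef_pos: [585.9, -220.0, 250.4]
eef_rot: [0.774, 0.633, -0.002, -0.002]
ft_force: [0.3, 0.0, -1.0]
grip_width: 0.451
```

```bash
python3 - <<'E'
from hand import *
go(RU,[583,-219,255]); heldleg(45,219.75)
c=cam('top'); cv2.imwrite('pics/h2.png',cv2.resize(c['img'][160:300,330:500],None,fx=4,fy=4))
E
```

```text
t 8.1 eef [ 585.9 -220.   250.4] f [ 0.3  0.  -1. ] w 0.451 | turn [-0.3  0.   0. ] | 0.3 shift cur frame [ 0.4 -3.1 -4.6] target frame [ 0.4 -3.  -4.6] world [-2.9  1.   4.6]
scene 1117 0.74 slope [ 0.0095 -0.0018] foot xy [ 583.4 -221. ] foot z 136.8 tin [ 617.4 -190.6] need [-0.6  1.5] tool x,y [ 1.4 -0.9]
top 18 0.25 slope [-0.0095  0.0009] foot xy [ 585.6 -220.5] foot z 140.8 tin [ 618.  -189.9] need [-2.2  1.8] tool x,y [ 1.3 -2.5]
```

View pics/h2.png

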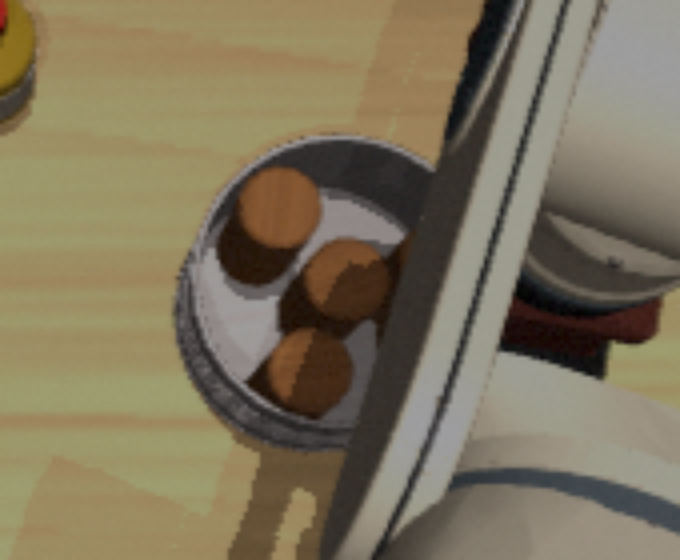

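carry_out:
  commands:
    - [[-0.5,0,0,1.4,-1.8,0,0.3],[0,0,0,0,0,0,0.3],[0,0,0,0,0,3,0.3],[0,0,0,0,0,0,0.3]]

```text
t: 8.58
eef_pos: [583.5, -218.1, 246.1]
eef_rot: [0.775, 0.633, 0.0, 0.0]
ft_force: [-0.1, 0.6, -2.0]
grip_width: 0.448
```

```bash
python3 - <<'E'
from hand import *
go(RU,[583,-219,119]); heldleg(45,219.75)
E
```

```text
t 8.58 eef [ 583.5 -218.1  246.1] f [-0.1  0.6 -2. ] w 0.448 | turn [0.1 0.  0. ] | 0.1 shift cur frame [ -1.   -0.5 127.1] target frame [ -1.   -0.3 127.1] world [  -0.5   -0.9 -127.1]
scene 1104 0.74 slope [-0.0006  0.0012] foot xy [ 582.  -219.2] foot z 133.4 tin [ 617.5 -190.6] need [ 0.9 -0.1] tool x,y [0.1 0.9]
top 14 0.25 slope [-0.0758  0.0242] foot xy [ 584.6 -219. ] foot z 137.0 tin [ 618.  -189.9] need [-1.2  0.3] tool x,y [ 0.1 -1.3]
```

carry_out:
  commands:
    - [[0,0,0,0,0,6,0.3],[0,0,0,0,0,7,0.3],[0,0,0,0,0,7,0.3],[0,0,0,0,0,7,0.3],[0,0,0,0,0,7,0.3],[0,0,0,0,0,7,0.3],[0,0,0,0,0,7,0.3],[0,0,0,0,0,7,0.3],[0,0,0,0,0,5,0.3],[0,0,0,0,0,0,0.3]]

```text
t: 9.52
eef_pos: [583.2, -218.0, 185.0]
eef_rot: [0.775, 0.633, -0.0, -0.0]
ft_force: [-0.1, -0.5, -0.8]
grip_width: 0.453
```

carry_out:
  commands:
    - [[0,0,0,0,0,8,0.3],[0,0,0,0,0,8,0.3],[0,0,0,0,0,8,0.3],[0,0,0,0,0,8,0.3],[0,0,0,0,0,8,0.3],[0,0,0,0,0,8,0.3],[0,0,0,0,0,6,0.3],[0,0,0,0,0,4,0.3],[0,0,0,0,0,2,0.3],[0,0,0,0,0,0,0.3]]

```text
t: 10.35
eef_pos: [583.8, -218.2, 126.0]
eef_rot: [0.775, 0.633, 0.0, 0.0]
ft_force: [-0.8, -0.2, -1.4]
grip_width: 0.451
```

carry_out:
  commands:
    - [[0,0,0,0,0,1.5,0.3],[0,0,0,0,0,1.5,0.3],[0,0,0,0,0,1,0.3],[0,0,0,0,0,1,0.3],[0,0,0,0,0,0,0.3]]

```text
t: 10.77
eef_pos: [584.0, -218.2, 121.5]
eef_rot: [0.775, 0.633, 0.0, 0.001]
ft_force: [0.5, -0.2, -1.6]
grip_width: 0.45
```

carry_out:
  commands:
    - [[0,0,0,0,0,1,0.3],[0,0,0,0,0,0.7,0.3],[0,0,0,0,0,0,0.3]]

```text
t: 11.02
eef_pos: [584.3, -218.5, 121.1]
eef_rot: [0.775, 0.633, 0.001, 0.001]
ft_force: [-1.6, 0.8, 7.6]
grip_width: 0.454
```

carry_out:
  commands:
    - [[0,0,0,0,0,0,0.5],[0,0,0,0,0,0,0.58],[0,0,0,0,0,0,0.65],[0,0,0,0,0,0,0.65],[0,0,0,0,0,-5,0.65],[0,0,0,0,0,-15,0.65],[0,0,0,0,0,-30,0.65],[0,0,0,0,0,-40,0.65],[0,0,0,0,0,-40,0.65],[0,0,0,0,0,-40,0.65]]

```text
t: 11.85
eef_pos: [583.3, -218.0, 291.7]
eef_rot: [0.775, 0.633, 0.0, 0.0]
ft_force: [1.4, 0.2, -0.2]
grip_width: 0.653
```

```bash
cat >> hand.py <<'E'
OFF=39
def G(i,back=0): return grasp(i,back-OFF)
def tops():
    """leg/stub tops in the tin relative to tin centre, scene camera"""
    c=cam('scene'); W=cloud(c); w=W.reshape(-1,3); tc=np.array([617.7,-190.1])
    ok=~np.isnan(w[:,0])
    for _ in range(3):
        d=np.hypot(w[:,0]-tc[0],w[:,1]-tc[1]); tc=circ(w[ok&(d<76)&(d>62)&(abs(w[:,2]-110)<4)],69)
    for lo,hi in((115,123),(174,184)):
        m=(ok&(d<80)&(w[:,2]>lo)&(w[:,2]<hi)).reshape(480,640).astype(np.uint8)
        k,l,s,_=cv2.connectedComponentsWithStats(m,connectivity=4)
        for i in range(1,k):
            if s[i,4]<80: continue
            p=W[l==i]; (x,y),r=cv2.minEnclosingCircle(p[:,:2].astype(np.float32)); v=np.array([x,y])-tc
            print(lo,s[i,4],'r',round(r,1),'z',p[:,2].mean().round(1),v.round(1),np.hypot(*v).round(1),np.degrees(np.arctan2(v[1],v[0])).round(1))
E
python3 - <<'E'
from hand import *
go(RG,G(1,130)); print(G(1,130),G(1)); tops()
E
```

```text
t 11.85 eef [ 583.3 -218.   291.7] f [ 1.4  0.2 -0.2] w 0.653 | turn [-25.7  -0.1  -0. ] | 25.7 shift cur frame [ 432.1 -149.7   32. ] target frame [ 432.2 -148.5  -36.9] world [-60.3 453.3 -32.2]
[522.97473089 235.32670344 259.47973425] [578.37389539 223.81772208 142.43924587]
115 310 r 20.4 z 118.7 [-43.4  17.1] 46.7 158.5
115 330 r 20.2 z 118.8 [  8.7 -45.6] 46.5 -79.2
115 335 r 20.6 z 118.9 [-1.1 -1.5] 1.8 -125.7
115 356 r 20.3 z 118.9 [34.4 29. ] 45.0 40.1
174 354 r 20.9 z 178.6 [-33.3 -27.8] 43.4 -140.1
```

carry_out:
  commands:
    - [[-6.4,0,0,0,0,0,0.65],[-6.4,0,0,0,0,0,0.65],[-6.4,0,0,0,0,0,0.65],[-6.5,0,0,0,0,0,0.65],[0,0,0,36,-12.4,-5,0.65],[0,0,0,36,-12.4,-5,0.65],[0,0,0,36,-12.4,-5,0.65],[0,0,0,36,-12.4,-4,0.65],[0,0,0,36,-12.4,-3,0.65],[0,0,0,36,-12.4,-3,0.65]]

```text
t: 12.73
eef_pos: [550.1, 10.4, 280.4]
eef_rot: [0.755, 0.616, 0.142, 0.173]
ft_force: [1.2, 0.9, -0.3]
grip_width: 0.651
```

carry_out:
  commands:
    - [[0,0,0,36,-12.4,-3,0.65],[0,0,0,36,-12.4,-3,0.65],[0,0,0,36,-12.4,-3,0.65],[0,0,0,36,-12.4,-3,0.65],[0,0,0,36,-12.4,0,0.65],[0,0,0,36,-12.1,0,0.65],[0,0,0,0,0,0,0.65],[0,0,0,0,0,0,0.65],[0,0,0,0,0,0,0.65]]

```text
t: 13.48
eef_pos: [523.0, 234.9, 258.3]
eef_rot: [0.755, 0.617, 0.141, 0.173]
ft_force: [-0.9, -0.3, 0.8]
grip_width: 0.648
```

```bash
python3 - <<'E'
from hand import *
go(RG,G(1))
E
```

```text
t 13.48 eef [523.  234.9 258.3] f [-0.9 -0.3  0.8] w 0.648 | turn [-0.  -0.1  0. ] | 0.1 shift cur frame [  0.3   0.5 128.9] target frame [  0.4   0.5 128.9] world [  55.4  -11.1 -115.8]
```

carry_out:
  commands:
    - [[0,0,0,0,0.5,20,0.65],[0,0,0,0,0,20,0.65],[0,0,0,0,0,20,0.65],[0,0,0,0,0,20,0.65],[0,0,0,0,0,20,0.65],[0,0,0,0,0,14,0.65],[0,0,0,0,0,10,0.65],[0,0,0,0,0,5,0.65],[0,0,0,0,0,0,0.65],[0,0,0,0,0,0,0.65]]

```text
t: 14.32
eef_pos: [578.9, 223.1, 143.0]
eef_rot: [0.755, 0.616, 0.141, 0.173]
ft_force: [-0.1, 0.0, 0.4]
grip_width: 0.649
```

```bash
python3 - <<'E'
from hand import *
go(RG,G(1)); fingers()
E
```

```text
t 14.32 eef [578.9 223.1 143. ] f [-0.1  0.   0.4] w 0.649 | turn [ 0.  -0.1 -0.1] | 0.1 shift cur frame [ 0.6 -0.8  0.2] target frame [ 0.6 -0.8  0.2] world [-0.6  0.7 -0.5]
scene tip z -16.4 x [-12.8   9.9] leg top z -58.3 leg min x -23.4 max y 21.4
```

Same geometry as the first grasp, so close and lift.

carry_out:
  commands:
    - [[0,0,0,0,-0.5,0,0.55],[0,0,0,0,0,0,0.4],[0,0,0,0,0,0,0.3],[0,0,0,0,0,0,0.3],[0,0,0,0,0,0,0.3],[0,0,0,0,0,0,0.3]]
  force: 35

```text
t: 14.87
eef_pos: [578.3, 224.1, 142.9]
eef_rot: [0.755, 0.617, 0.142, 0.173]
ft_force: [-3.8, 0.6, 6.1]
grip_width: 0.455
```

carry_out:
  commands:
    - [[0,0,0,0,0,-5,0.3],[0,0,0,0,0,-10,0.3],[0,0,0,0,0,-15,0.3],[0,0,0,0,0,-15,0.3],[0,0,0,0,0,-20,0.3],[0,0,0,0,0,-20,0.3],[0,0,0,0,0,-20,0.3],[0,0,0,0,0,-20,0.3],[0,0,0,0,0,-15,0.3],[0,0,0,0,0,-5,0.3]]

```text
t: 15.7
eef_pos: [515.8, 237.0, 275.3]
eef_rot: [0.755, 0.617, 0.142, 0.173]
ft_force: [0.3, -0.7, -1.7]
grip_width: 0.452
```

carry_out:
  commands:
    - [[6.5,0,0,0,0,-10,0.3],[6.5,0,0,0,0,-20,0.3],[6.5,0,0,0,0,-20,0.3],[6.4,0,0,0,0,-20,0.3],[0,0,0,0,0,-8,0.3],[0,0,0,0,0,0,0.3],[0,0,0,0,0,0,0.3],[0,0,0,0,0,0,0.3]]

```text
t: 16.37
eef_pos: [497.6, 239.6, 346.1]
eef_rot: [0.774, 0.633, -0.002, -0.0]
ft_force: [-1.4, 0.7, -1.9]
grip_width: 0.451
```

```bash
python3 - <<'E'
from hand import *
g=np.radians(-19.6); go(RU,[617.7+45*np.cos(g),-190.1+45*np.sin(g),300])
E
```

```text
t 16.37 eef [497.6 239.6 346.1] f [-1.4  0.7 -1.9] w 0.451 | turn [-0.1  0.1  0. ] | 0.2 shift cur frame [-403.4  248.    46.4] target frame [-403.3  248.1   46.1] world [ 162.5 -444.8  -46.1]
```

carry_out:
  commands:
    - [[0,0,0,-18,11,0,0.3],[0,0,0,-29,17.9,0,0.3],[0,0,0,-29,17.9,0,0.3],[0,0,0,-29,17.9,0,0.3],[0,0,0,-29,17.9,0,0.3],[0,0,0,-29,17.9,0,0.3],[0,0,0,-29,17.9,0,0.3],[0,0,0,-29,17.9,0,0.3],[0,0,0,-29,17.9,0,0.3],[0,0,0,-29,17.9,0,0.3]]

```text
t: 17.2
eef_pos: [611.2, -68.5, 346.2]
eef_rot: [0.774, 0.633, -0.002, -0.001]
ft_force: [1.2, 0.5, -1.8]
grip_width: 0.452
```

carry_out:
  commands:
    - [[0,0,0,-29,17.9,0,0.3],[0,0,0,-29,17.9,0,0.3],[0,0,0,-29,17.9,0,0.3],[0,0,0,-24,14,5,0.3],[0,0,0,-12,8,10,0.3],[0,0,0,0,0,15,0.3],[0,0,0,0,0,15,0.3],[0,0,0,0,0,0,0.3],[0,0,0,0,0,0,0.3],[0,0,0,0,0,0,0.3]]

```text
t: 18.03
eef_pos: [661.6, -202.4, 302.8]
eef_rot: [0.774, 0.633, -0.001, -0.001]
ft_force: [0.7, -1.0, -1.4]
grip_width: 0.454
```

```bash
python3 - <<'E'
from hand import *
go(RU,[660,-205,250]); heldleg(45,-19.6); tops()
E
```

```text
t 18.03 eef [ 661.6 -202.4  302.8] f [ 0.7 -1.  -1.4] w 0.454 | turn [-0.1  0.   0.1] | 0.1 shift cur frame [-2.8 -1.  52.8] target frame [-2.8 -1.1 52.8] world [ -1.6  -2.6 -52.8]
scene 1381 0.64 slope [0.0035 0.0007] foot xy [ 659.9 -203.2] foot z 190.4 tin [ 617.6 -190.5] need [ 0.1 -2.5] tool x,y [-2.4  0.6]h.py:20: RuntimeWarning: Mean of empty slice.
  m=P.mean(0); s=least_squares(f,[m[0]-d0[0]*(m[2]-100),m[1]-d0[1]*(m[2]-100),*d0],loss='soft_l1',f_scale=1)
  ret = um.true_divide(
Traceback (most recent call last):
  File "hand.py", line 20, in heldleg
    q,res=cyl(p,(0,0)); ax=np.array([q[2],q[3],1]);ax/=np.linalg.norm(ax)
          ~~~^^^^^^^^^
  File "h.py", line 20, in cyl
    m=P.mean(0); s=least_squares(f,[m[0]-d0[0]*(m[2]-100),m[1]-d0[1]*(m[2]-100),*d0],loss='soft_l1',f_scale=1)
                   ~~~~~~~~~~~~~^^^^^^^^^^^^^^^^^^^^^^^^^^^^^^^^^^^^^^^^^^^^^^^^^^^^^^^^^^^^^^^^^^^^^^^^^^^^^^
ValueError: Initial guess is outside of provided bounds
```

carry_out:
  commands:
    - [[-0.2,0,0,-2.3,0.3,10,0.3],[0,0,0,0,0,15,0.3],[0,0,0,0,0,15,0.3],[0,0,0,0,0,10,0.3],[0,0,0,0,0,3,0.3],[0,0,0,0,0,0,0.3],[0,0,0,0,0,0,0.3],[0,0,0,0,0,0,0.3],[0,0,0,0,0,0,0.3]]

```text
t: 18.88
eef_pos: [662.1, -205.9, 250.8]
eef_rot: [0.775, 0.633, 0.001, 0.001]
ft_force: [0.2, -0.3, -1.3]
grip_width: 0.455
```

```bash
sed -i "s/for n in('scene','top'):\n        c=cam(n); w=cloud/X/; s/    for n in('scene','top'):/    for n in('scene',):/" hand.py; python3 - <<'E'
from hand import *
go(RU,[660,-205,121]); heldleg(45,-19.6); tops()
E
```

```text
t 18.88 eef [ 662.1 -205.9  250.8] f [ 0.2 -0.3 -1.3] w 0.455 | turn [0.2 0.  0. ] | 0.2 shift cur frame [  0.6  -2.7 129.7] target frame [  0.5  -2.2 129.8] world [  -2.1    0.9 -129.8]
scene 1140 0.63 slope [-0.0021 -0.0003] foot xy [ 661.  -206.7] foot z 138.0 tin [ 617.5 -190.5] need [-1.   1.1] tool x,y [ 0.8 -1.2]
115 308 r 20.1 z 118.9 [-44.   16.8] 47.1 159.1
115 368 r 29.7 z 118.9 [-9.3 -6. ] 11.0 -147.1
115 358 r 20.5 z 118.9 [33.7 28.6] 44.2 40.4
174 303 r 20.0 z 178.7 [-34.  -27.6] 43.8 -141.0
174 92 r 19.1 z 179.2 [ 47.7 -12.5] 49.3 -14.7
```

carry_out:
  commands:
    - [[0,0,0,0.7,-1,0,0.3],[0,0,0,0,0,5,0.3],[0,0,0,0,0,7,0.3],[0,0,0,0,0,7,0.3],[0,0,0,0,0,7,0.3],[0,0,0,0,0,7,0.3],[0,0,0,0,0,7,0.3],[0,0,0,0,0,7,0.3],[0,0,0,0,0,7,0.3],[0,0,0,0,0,6,0.3]]

```text
t: 19.82
eef_pos: [660.6, -204.9, 188.7]
eef_rot: [0.775, 0.633, 0.0, 0.0]
ft_force: [0.2, 0.4, -2.1]
grip_width: 0.454
```

carry_out:
  commands:
    - [[0,0,0,0,0,8,0.3],[0,0,0,0,0,8,0.3],[0,0,0,0,0,8,0.3],[0,0,0,0,0,8,0.3],[0,0,0,0,0,8,0.3],[0,0,0,0,0,8,0.3],[0,0,0,0,0,7,0.3],[0,0,0,0,0,5,0.3],[0,0,0,0,0,2,0.3],[0,0,0,0,0,0,0.3]]

```text
t: 20.65
eef_pos: [660.6, -204.9, 127.0]
eef_rot: [0.775, 0.633, 0.0, 0.0]
ft_force: [0.4, 0.4, -0.7]
grip_width: 0.451
```

carry_out:
  commands:
    - [[0,0,0,0,0,1.5,0.3],[0,0,0,0,0,1,0.3],[0,0,0,0,0,0.8,0.3],[0,0,0,0,0,0,0.3]]

```text
t: 20.98
eef_pos: [661.0, -204.9, 124.5]
eef_rot: [0.775, 0.633, 0.001, 0.001]
ft_force: [-0.7, 1.3, -1.3]
grip_width: 0.452
```

carry_out:
  commands:
    - [[0,0,0,0,0,1,0.3],[0,0,0,0,0,1,0.3],[0,0,0,0,0,0.5,0.3],[0,0,0,0,0,0,0.3]]

```text
t: 21.32
eef_pos: [660.8, -204.9, 121.7]
eef_rot: [0.775, 0.633, 0.0, 0.001]
ft_force: [-0.6, -0.3, -2.6]
grip_width: 0.453
```

carry_out:
  commands:
    - [[0,0,0,0,0,0.7,0.3],[0,0,0,0,0,0,0.3],[0,0,0,0,0,0,0.3]]

```text
t: 21.57
eef_pos: [660.9, -205.0, 121.1]
eef_rot: [0.775, 0.633, 0.0, 0.001]
ft_force: [-0.2, 0.2, -2.1]
grip_width: 0.456
```

carry_out:
  commands:
    - [[0,0,0,0,0,0.7,0.3],[0,0,0,0,0,0,0.3],[0,0,0,0,0,0,0.3]]

```text
t: 21.82
eef_pos: [660.9, -205.0, 120.5]
eef_rot: [0.775, 0.633, 0.0, 0.001]
ft_force: [0.5, 0.1, -2.5]
grip_width: 0.454
```

carry_out:
  commands:
    - [[0,0,0,0,0,0.7,0.3],[0,0,0,0,0,0,0.3],[0,0,0,0,0,0,0.3]]

```text
t: 22.07
eef_pos: [661.1, -205.1, 120.4]
eef_rot: [0.775, 0.633, 0.001, 0.001]
ft_force: [-1.5, -0.6, 5.2]
grip_width: 0.451
```

Contact at 5 N, so release and retract.

carry_out:
  commands:
    - [[0,0,0,0,0,0,0.5],[0,0,0,0,0,0,0.58],[0,0,0,0,0,0,0.65],[0,0,0,0,0,0,0.65],[0,0,0,0,0,-5,0.65],[0,0,0,0,0,-15,0.65],[0,0,0,0,0,-30,0.65],[0,0,0,0,0,-40,0.65],[0,0,0,0,0,-40,0.65],[0,0,0,0,0,-40,0.65]]

```text
t: 22.9
eef_pos: [660.3, -204.7, 291.7]
eef_rot: [0.775, 0.633, 0.0, 0.0]
ft_force: [0.6, -0.4, 0.3]
grip_width: 0.653
```

```bash
python3 - <<'E'
from hand import *
go(RG,G(0,130)); tops()
E
```

```text
t 22.9 eef [ 660.3 -204.7  291.7] f [ 0.6 -0.4  0.3] w 0.653 | turn [-25.7  -0.1  -0. ] | 25.7 shift cur frame [ 325.5 -222.7   31.9] target frame [ 325.6 -214.3  -68.5] world [-153.2  363.5  -32.2]
115 311 r 20.7 z 118.8 [-43.6  16.6] 46.6 159.2
115 306 r 20.4 z 119.0 [ 0.1 -1.1] 1.1 -86.6
115 356 r 20.4 z 119.0 [34.4 29.2] 45.2 40.3
174 354 r 20.4 z 178.7 [-33.5 -27.8] 43.5 -140.3
174 408 r 20.7 z 178.8 [ 43.9 -14.4] 46.2 -18.2
```

carry_out:
  commands:
    - [[-6.4,0,0,0,0,0,0.65],[-6.4,0,0,0,0,0,0.65],[-6.4,0,0,0,0,0,0.65],[-6.5,0,0,0,0,0,0.65],[0,0,0,29.6,-19.5,-6.2,0.65],[0,0,0,29.6,-19.5,-6.2,0.65],[0,0,0,29.6,-19.5,-6.2,0.65],[0,0,0,29.6,-19.5,-6.2,0.65],[0,0,0,29.6,-19.5,-6.2,0.65],[0,0,0,29.6,-19.5,-6.2,0.65]]

```text
t: 23.78
eef_pos: [576.1, -5.4, 272.6]
eef_rot: [0.755, 0.616, 0.141, 0.173]
ft_force: [0.4, 0.4, -0.3]
grip_width: 0.651
```

carry_out:
  commands:
    - [[0,0,0,29.6,-19.5,-6.2,0.65],[0,0,0,29.6,-19.5,-6.2,0.65],[0,0,0,29.6,-19.5,-6.2,0.65],[0,0,0,29.6,-19.5,-6.2,0.65],[0,0,0,29.6,-19.4,-6.2,0.65],[0,0,0,0,0,0,0.65],[0,0,0,0,0,0,0.65],[0,0,0,0,0,0,0.65]]

```text
t: 24.45
eef_pos: [507.5, 158.8, 258.0]
eef_rot: [0.755, 0.617, 0.141, 0.173]
ft_force: [0.3, 0.1, -0.2]
grip_width: 0.65
```

```bash
python3 - <<'E'
from hand import *
go(RG,G(0))
E
```

```text
t 24.45 eef [507.5 158.8 258. ] f [ 0.3  0.1 -0.2] w 0.65 | turn [ 0.  -0.1  0. ] | 0.1 shift cur frame [ -0.4   0.3 128.5] target frame [-1.000e-01  3.000e-01  1.285e+02] world [  55.   -11.6 -115.6]
```

carry_out:
  commands:
    - [[0,0,0,-0.3,0.3,20,0.65],[0,0,0,0,0,20,0.65],[0,0,0,0,0,20,0.65],[0,0,0,0,0,20,0.65],[0,0,0,0,0,20,0.65],[0,0,0,0,0,14,0.65],[0,0,0,0,0,10,0.65],[0,0,0,0,0,4.5,0.65],[0,0,0,0,0,0,0.65],[0,0,0,0,0,0,0.65]]

```text
t: 25.28
eef_pos: [562.7, 146.5, 142.6]
eef_rot: [0.755, 0.616, 0.141, 0.173]
ft_force: [0.7, -0.3, -0.9]
grip_width: 0.652
```

```bash
python3 - <<'E'
from hand import *
go(RG,G(0)); fingers()
E
```

```text
t 25.28 eef [562.7 146.5 142.6] f [ 0.7 -0.3 -0.9] w 0.652 | turn [ 0.  -0.1 -0.1] | 0.1 shift cur frame [ 0.7 -0.4  0. ] target frame [ 0.7 -0.4  0. ] world [-0.2  0.7 -0.2]
scene tip z -17.2 x [-12.3   9.7] leg top z -58.7 leg min x -23.7 max y 21.7
```

carry_out:
  commands:
    - [[0,0,0,0,-0.3,0,0.55],[0,0,0,0,0,0,0.4],[0,0,0,0,0,0,0.3],[0,0,0,0,0,0,0.3],[0,0,0,0,0,0,0.3],[0,0,0,0,0,0,0.3]]
  force: 35

```text
t: 25.83
eef_pos: [562.4, 147.5, 142.9]
eef_rot: [0.755, 0.617, 0.142, 0.173]
ft_force: [-3.3, -0.1, 6.4]
grip_width: 0.451
```

carry_out:
  commands:
    - [[0,0,0,0,0,-5,0.3],[0,0,0,0,0,-10,0.3],[0,0,0,0,0,-15,0.3],[0,0,0,0,0,-15,0.3],[0,0,0,0,0,-20,0.3],[0,0,0,0,0,-20,0.3],[0,0,0,0,0,-20,0.3],[0,0,0,0,0,-20,0.3],[0,0,0,0,0,-15,0.3],[0,0,0,0,0,-5,0.3]]

```text
t: 26.67
eef_pos: [499.6, 160.3, 275.0]
eef_rot: [0.755, 0.617, 0.142, 0.173]
ft_force: [0.2, 0.1, -0.9]
grip_width: 0.452
```

carry_out:
  commands:
    - [[6.5,0,0,0,0,-10,0.3],[6.5,0,0,0,0,-20,0.3],[6.5,0,0,0,0,-20,0.3],[6.4,0,0,0,0,-20,0.3],[0,0,0,0,0,-8,0.3],[0,0,0,0,0,0,0.3],[0,0,0,0,0,0,0.3],[0,0,0,0,0,0,0.3]]

```text
t: 27.33
eef_pos: [481.5, 163.1, 346.1]
eef_rot: [0.774, 0.633, -0.002, -0.001]
ft_force: [0.4, -0.1, -1.0]
grip_width: 0.455
```

```bash
python3 - <<'E'
from hand import *
go(RU,[612,-146,346])
E
```

```text
t 27.33 eef [481.5 163.1 346.1] f [ 0.4 -0.1 -1. ] w 0.455 | turn [-0.2  0.1  0. ] | 0.2 shift cur frame [-2.769e+02  1.895e+02  1.000e-01] target frame [-2.768e+02  1.897e+02  1.000e-01] world [ 1.305e+02 -3.091e+02 -1.000e-01]
```

carry_out:
  commands:
    - [[0,0,0,-18,12,0,0.3],[0,0,0,-30,20.5,0,0.3],[0,0,0,-30,20.5,0,0.3],[0,0,0,-30,20.5,0,0.3],[0,0,0,-30,20.5,0,0.3],[0,0,0,-30,20.5,0,0.3],[0,0,0,-30,20.5,0,0.3],[0,0,0,-30,20.5,0,0.3],[0,0,0,-30,20.5,0,0.3],[0,0,0,-18.9,13.7,0,0.3]]

```text
t: 28.17
eef_pos: [613.3, -148.1, 345.9]
eef_rot: [0.775, 0.632, -0.002, -0.001]
ft_force: [0.6, 0.7, -1.1]
grip_width: 0.451
```

carry_out:
  commands:
    - [[-0.2,0,0,0,0,10,0.3],[0,0,0,0,0,15,0.3],[0,0,0,0,0,20,0.3],[0,0,0,0,0,20,0.3],[0,0,0,0,0,20,0.3],[0,0,0,0,0,10,0.3],[0,0,0,0,0,0,0.3],[0,0,0,0,0,0,0.3],[0,0,0,0,0,0,0.3]]

```text
t: 28.92
eef_pos: [614.2, -145.6, 253.7]
eef_rot: [0.774, 0.633, 0.001, 0.001]
ft_force: [0.4, 0.4, -0.4]
grip_width: 0.452
```

```bash
python3 - <<'E'
from hand import *
go(RU,[612,-146,120.5]); heldleg(45,99.7); tops()
E
```

```text
t 28.92 eef [ 614.2 -145.6  253.7] f [ 0.4  0.4 -0.4] w 0.452 | turn [0.2 0.  0. ] | 0.2 shift cur frame [ -0.8  -2.5 133.1] target frame [ -0.8  -2.1 133.2] world [  -2.2   -0.4 -133.2]
scene 1084 0.64 slope [-0.0021 -0.0001] foot xy [ 613.2 -146. ] foot z 141.4 tin [ 617.3 -190.5] need [-3.5 -0.1] tool x,y [-0.8 -3.4]
115 308 r 20.6 z 118.8 [ 0.4 -1.1] 1.2 -71.4
115 356 r 20.4 z 118.8 [34.4 28.7] 44.8 39.9
174 352 r 20.8 z 178.7 [-33.8 -27.6] 43.7 -140.7
174 91 r 19.4 z 179.1 [ 0.4 46.1] 46.1 89.5
174 406 r 20.5 z 178.8 [ 43.4 -14.5] 45.8 -18.4
```

carry_out:
  commands:
    - [[0.1,0,0,-0.7,-3.1,3,0.3],[0,0,0,0,0,0,0.3],[0,0,0,0,0,0,0.3],[0,0,0,0,0,0,0.3]]

```text
t: 29.35
eef_pos: [610.7, -146.1, 249.9]
eef_rot: [0.775, 0.632, 0.0, 0.0]
ft_force: [0.0, 0.0, -1.4]
grip_width: 0.449
```

```bash
python3 - <<'E'
from hand import *
go(RU,[612,-146,120.5]); heldleg(45,99.7)
E
```

```text
t 29.35 eef [ 610.7 -146.1  249.9] f [ 0.   0.  -1.4] w 0.449 | turn [0. 0. 0.] | 0.0 shift cur frame [  0.4   1.3 129.4] target frame [  0.4   1.3 129.4] world [ 1.300e+00  1.000e-01 -1.294e+02]
scene 1070 0.67 slope [-0.0007  0.0016] foot xy [ 609.4 -146.6] foot z 136.3 tin [ 617.2 -190.4] need [0.2 0.5] tool x,y [0.5 0.1]
```

Aligned within 0.5 mm, so lower.

carry_out:
  commands:
    - [[0,0,0,0.4,0,5,0.3],[0,0,0,0,0,7,0.3],[0,0,0,0,0,7,0.3],[0,0,0,0,0,7,0.3],[0,0,0,0,0,7,0.3],[0,0,0,0,0,7,0.3],[0,0,0,0,0,7,0.3],[0,0,0,0,0,7,0.3],[0,0,0,0,0,7,0.3],[0,0,0,0,0,0,0.3]]

```text
t: 30.23
eef_pos: [609.8, -145.4, 186.8]
eef_rot: [0.775, 0.633, -0.001, -0.001]
ft_force: [-0.6, -0.6, -1.8]
grip_width: 0.453
```

carry_out:
  commands:
    - [[0,0,0,0,0,8,0.3],[0,0,0,0,0,8,0.3],[0,0,0,0,0,8,0.3],[0,0,0,0,0,8,0.3],[0,0,0,0,0,8,0.3],[0,0,0,0,0,8,0.3],[0,0,0,0,0,7,0.3],[0,0,0,0,0,5,0.3],[0,0,0,0,0,2,0.3],[0,0,0,0,0,0,0.3]]

```text
t: 31.07
eef_pos: [610.4, -145.6, 126.0]
eef_rot: [0.775, 0.633, -0.0, -0.0]
ft_force: [0.1, -0.4, -0.8]
grip_width: 0.451
```

carry_out:
  commands:
    - [[0,0,0,0,0,1,0.3],[0,0,0,0,0,0.8,0.3],[0,0,0,0,0,0.5,0.3],[0,0,0,0,0,0,0.3]]

```text
t: 31.4
eef_pos: [610.8, -145.7, 124.6]
eef_rot: [0.775, 0.633, -0.0, 0.0]
ft_force: [0.4, -0.7, -0.8]
grip_width: 0.452
```

carry_out:
  commands:
    - [[0,0,0,0,0,1,0.3],[0,0,0,0,0,1,0.3],[0,0,0,0,0,0.8,0.3],[0,0,0,0,0,0,0.3],[0,0,0,0,0,0,0.3]]

```text
t: 31.82
eef_pos: [610.7, -145.6, 121.5]
eef_rot: [0.775, 0.633, -0.0, -0.0]
ft_force: [-0.5, 0.1, -1.7]
grip_width: 0.454
```

carry_out:
  commands:
    - [[0,0,0,0,0,0.7,0.3],[0,0,0,0,0,0,0.3],[0,0,0,0,0,0,0.3]]

```text
t: 32.07
eef_pos: [610.7, -145.6, 120.8]
eef_rot: [0.775, 0.633, -0.0, -0.0]
ft_force: [-0.3, -0.9, -1.3]
grip_width: 0.454
```

carry_out:
  commands:
    - [[0,0,0,0,0,0.6,0.3],[0,0,0,0,0,0,0.3],[0,0,0,0,0,0,0.3]]

```text
t: 32.32
eef_pos: [610.8, -145.7, 120.5]
eef_rot: [0.775, 0.633, -0.0, 0.0]
ft_force: [-0.4, -0.3, 1.3]
grip_width: 0.45
```

carry_out:
  commands:
    - [[0,0,0,0,0,0.3,0.3],[0,0,0,0,0,0,0.5],[0,0,0,0,0,0,0.58],[0,0,0,0,0,0,0.65],[0,0,0,0,0,0,0.65],[0,0,0,0,0,-5,0.65],[0,0,0,0,0,-15,0.65],[0,0,0,0,0,-30,0.65],[0,0,0,0,0,-40,0.65],[0,0,0,0,0,-40,0.65]]

```text
t: 33.15
eef_pos: [609.9, -145.4, 250.8]
eef_rot: [0.775, 0.633, -0.001, -0.001]
ft_force: [1.7, -0.9, 0.1]
grip_width: 0.649
```

carry_out:
  commands:
    - [[0,0,0,0,-30,-30,0.65],[0,0,0,0,-35,-20,0.65],[0,0,0,0,-35,0,0.65],[0,0,0,0,-35,0,0.65],[0,0,0,0,-35,0,0.65],[0,0,0,0,0,0,0.65],[0,0,0,0,0,0,0.65],[0,0,0,0,0,0,0.65]]

```text
t: 33.82
eef_pos: [445.7, -112.0, 300.3]
eef_rot: [0.775, 0.633, 0.001, 0.001]
ft_force: [0.4, -0.9, -0.6]
grip_width: 0.646
```

```bash
python3 - <<'E'
from hand import *
go(RU,[612,-146,300]); tops()
c=cam('scene'); cv2.imwrite('pics/end.png',c['img'])
W=cloud(c); w=W.reshape(-1,3); ok=~np.isnan(w[:,0])
for nm,(a,b) in {'block':((324,-32),(456,55)),'glue':((720,-47),(773,8)),'putty':((766,52),(846,136))}.items():
    p=w[ok&(w[:,2]>20)&(w[:,2]<140)&(w[:,0]>a[0]-30)&(w[:,0]<b[0]+30)&(w[:,1]>a[1]-20)&(w[:,1]<b[1]+20)]; print(nm,p.min(0).round(),p.max(0).round())
E
```

```text
t 33.82 eef [ 445.7 -112.   300.3] f [ 0.4 -0.9 -0.6] w 0.646 | turn [0.1 0.  0. ] | 0.1 shift cur frame [-1.000e-01  1.698e+02  6.000e-01] target frame [-1.000e-01  1.698e+02  3.000e-01] world [166.3 -34.   -0.3]
115 308 r 20.3 z 118.9 [-0.1 -1.3] 1.3 -96.4
115 354 r 20.6 z 118.9 [34.4 29.5] 45.3 40.6
174 355 r 20.5 z 178.7 [-33.7 -27.8] 43.7 -140.5
174 378 r 20.2 z 178.7 [-7.1 45.3] 45.8 98.9
174 408 r 20.5 z 178.8 [ 43. -15.] 45.6 -19.2
block [324. -31.  20.] [455.  55.  39.]
glue [722. -47.  20.] [773.   9. 133.]
putty [766.  52.  20.] [846. 136.  86.]
```

View pics/end.png

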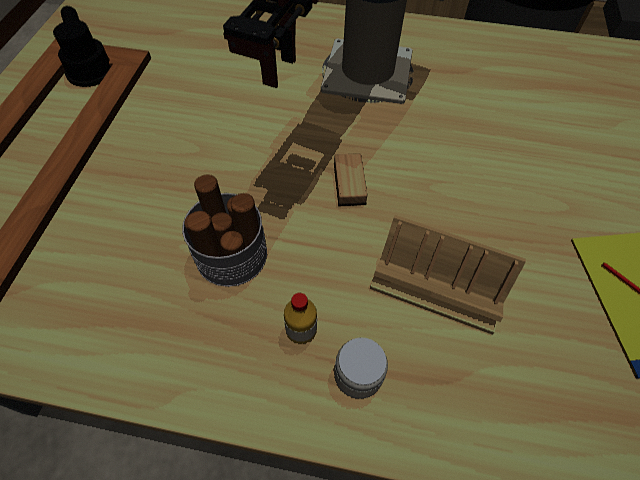

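The end view shows the rack empty and three long legs in the tin at about (207,190), (243,205) and (200,220), with the bystanders unmoved. Two stubs don't show up in the scene fit, so I'll check them in the top camera, then hand in.

```bash
python3 - <<'E'
from hand import *
c=cam('top'); W=cloud(c); tc=np.array([617.9,-189.8]); d=np.hypot(W[...,0]-tc[0],W[...,1]-tc[1])
n=0
for lo,hi in((115,127),(174,188)):
    k,l,s,_=cv2.connectedComponentsWithStats(((d<70)&(W[...,2]>lo)&(W[...,2]<hi)).astype(np.uint8),connectivity=4)
    for i in range(1,k):
        if s[i,4]<60: continue
        p=W[l==i]; m=p[:,:2].mean(0)-tc; n+=1; print(lo,s[i,4],p[:,2].mean().round(1),m.round(1),np.hypot(*m).round(1),np.degrees(np.arctan2(m[1],m[0])).round())
print(n)
if n==7: job.hand_in(); print('handed in')
E
```

```text
115 294 119.9 [35.8 28.3] 45.6 38.0
115 316 119.9 [  9.3 -45.8] 46.7 -79.0
115 339 119.9 [-0.6 -1.1] 1.3 -118.0
115 159 120.0 [-34.9  14.9] 37.9 157.0
174 390 179.6 [ 42.6 -14.4] 45.0 -19.0
174 389 179.8 [-7.3 44.9] 45.5 99.0
174 400 179.9 [-34.4 -27.9] 44.3 -141.0
7
the job is handed in; nothing more can be done
handed in
```

The three long legs are out of the rack and standing in the tin, in the gaps between the short ones. Each was lowered slowly until the wrist force showed the floor, then released. The job took about 34 s and is handed in.

**Last checks:**
- **Legs in the tin:** the top camera found all seven, upright on the floor. The long tops read about 179.7 mm and the short tops about 119.9 mm (nominal 179 and 119). One short leg is in the middle, and six stand round it at about 45 mm radius and 60° spacing.
- **Hidden short legs:** the scene camera's fit missed two of the short legs, at −79° and 159°. In the top camera, the 159° one was only partly visible (mean radius 37.9 mm), and its height was correct.
- **Bystanders:** the sanding block, glue bottle and putty can read the same as at the start, within about 2 mm.
- **Forces:** the highest contact reading at the end of a move was about 8 N. I did not log force within moves.

**Disagreement:** by the depth images, the real fingertips were about 41 mm behind where the reported tool position and `robot.nose_length` put them. This was the same in every pose I checked, so I reached about 39 mm further for each grasp. Each leg was gripped about 45 mm below its top.

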